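# Set out the die kit beside the block

## Task

Set out the die kit for inspection. On the grey granite plate, stand the brass bush on the white ring in the middle, the orange spring to its left and the blue spring to its right (left and right as the robot sees them), all three upright in one row on the plate's white centre line with a gap of about 20 mm either side of the bush, and lay the aluminium collar flat and centred on top of the orange spring. Drop the steel punch fully home in the pocket of the dark die block, its red-marked flat side to the pocket's red-marked flat side, and leave everything released and standing still.

Things in the scene. Friction and masses are not known exactly. Their poses are not given: they have to be found in the camera images.
- plate: Fixed grey granite plate, 100 (its x) by 190 (its y) by 12 mm high. Origin: centre of its underside; top at 12 mm. A white line runs along its y axis through the middle; a thin white ring, 42 mm diameter, marks the centre. Its +y end is the left end as the robot sees it (yaw within 0.25 rad).
- block: Fixed dark steel die block, 110 (x) by 80 (y) by 28 mm high. Origin: centre of its underside, under the pocket. Pocket: keyed, blind, open upward, brass-coloured floor, 35 by 35 mm; its -x end (robot side, red bar on top beside it) is flat with square corners, its +x end has both corners cut at 45 deg, 17.5 mm from the centre. Yaw within 0.25 rad.
- pocket (a point): Centre of the pocket's floor in the die block: 10 mm above the block's underside, 18 mm below its top. Axes as the block's.
- orange_spring: Loose orange die spring standing upright, 32 mm diameter, 50 mm tall, about 90 g, stiff enough to be handled as a solid cylinder. Origin at the centre of its underside, z up.
- blue_spring: Loose blue die spring standing upright, 32 mm diameter, 50 mm tall, about 90 g, stiff enough to be handled as a solid cylinder. Origin at the centre of its underside, z up.
- bush: Loose brass guide bush standing upright: a tube of 32 mm outer and 20 mm inner diameter, 36 mm tall, about 100 g. Origin at the centre of its underside, z up.
- collar: Loose pale, whitish aluminium collar lying flat: a ring of 40 mm outer and 18 mm inner diameter, 14 mm thick, about 40 g. Origin at the centre of its underside, z up.
- punch: Loose bright steel punch, upright, 50 mm tall, 150 g. Shank (0 to 22 mm up) 30 by 30 mm: -x side flat with square corners, marked red; +x side a half round. Above it, to 50 mm, a centred square grip 20 by 20 mm, sides along its x and y. Origin: centre of underside. Enters the pocket only with its x along the block's x, 2.5 mm play each side; home, its shank stands 4 mm proud.
There are look-alikes about, which are no part of the job. Several things have the shape of the blue_spring; the one meant has the colours described above. Leave any purple look-alike of the block alone.

How it is judged:
By the outcome, as a careful person would: the job done as asked, in the order asked, and still so for the second after the job is handed in, with the robot touching nothing.
It also fails if it takes over 122 s, if anything falls off the work surface, if the arm or the gripper's body presses on something with over 40 N, if the wrist force passes 120 N, or if a joint passes its speed limit or range.

## Robot

A 6-joint arm with a two-finger parallel gripper is mounted at the origin on the work surface. World frame = base frame: x ahead of the robot, y to its left, z up, the work surface at z = 0. Lengths are in m, angles in degrees, forces in N, time in s.
With the tool pointing down it reaches from about 0.35 to 0.875 m from the base axis. Payload 4.2 kg.
Tool frame: the origin (TCP) lies midway between the tips of the shut fingers; the grasp point (between the pads) lies 19 mm behind it; z points along the fingers, y is the direction in which the jaws open and shut (so a half turn about z gives the same grasp; the last joint's range is limited). The gripper opens to 87 mm and grips with 3 to 60 N. Pads are 19 mm wide; open, the fingers measure 117 mm over their backs; the gripper's body (75 mm by 190 mm) begins 51 mm behind the grasp point.
Start: joints at [-57.09, 22.042, 0.453, 0, -68.411, -14.817], TCP at [0.194, -0.594, 0.223] pointing down, gripper open.
Joint ranges: [-179.83, 179.83], [-69.29, 118.12], [-61.27, 80.66], [-181.25, 117.63], [-171.15, -9.14], [-177.46, 177.46]. Speed limits (degrees/s): [159.86, 159.86, 180, 180, 180, 180].

## Interface

Orientations are given as a 3x3 rotation matrix whose columns are the frame's x, y, z axes.
In Python, from station import r gives the robot as it stands.
- The arm moves only by the tool carry_out, never from a script. Its argument "steps" is a list of rows, each a list of 2 entries, a list of its own where there are three numbers: the shift along the tool's x, y, z in cm, then the turn about the tool's z in degrees. In form: [[[x, y, z], twist], ...]. A call has 1 to 20 rows; each row is the pose to reach, as a shift and turn from the pose measured when the call began, along the tool's axes at that moment; what a row does not reach only later rows make up. A row lasts 1/10 s, in which the tool goes at most 50 mm and 8.59 degrees, less where a joint would pass 70% of its speed; a pose out of reach is approached as far as the arm can. A call with a gripper value outside its range is refused whole. "gripper" is the gripper's target within -1 to 1 (fully open at 1, half-way at 0, shut at -1), set as the call begins (left out, the last holds). The fingers move at their own pace and stop on an object; the grip force is fixed at half the most. Time passes only in rows, so rows that repeat a pose let the fingers close. It gives the time, the measured TCP pose, the force and the opening at its end, in the units of the state.
- r.sense(): the state, without advancing time (a new reading comes with each control period).
- r.capture(name): name is "side" or "top" or "wrist"; returns the picture (420x560x3 uint8, red, green, blue); there is no depth.
- r.calibration(name): a dict with "camera_matrix" (3x3 intrinsics, pixels), "D" ([k1, k2, p1, p2, k3] as OpenCV has them; the pictures are not rectified), "world_from_camera" (4x4, takes a point from camera to world coordinates). Camera axes: x right, y up, looking along -z (the intrinsics and any distortion apply to the point x, -y, -z); pixel columns grow to the right and rows downward; lengths in m; the calibration is good to about 2 mm. A picture is of the moment at which its call begins: read the wrist's pose just before it. calibration takes no time and is no camera call; for the wrist camera it gives the pose at the moment of the call.
- r.finish_job(): hands the job in, once; it reports no verdict.
Trained networks look in the newest picture that a camera, given by its name, has taken for a name from the list of things; names that differ only in an ending like _2 or _b are one class to them, and where a whole thing is asked for, a point or a joint stands for the part that bears it (a point fixed in the world has none). Each returns a list of dicts, best first, with "confidence" (0 to 1); they miss things now and then, are a little off and sometimes report something else, mostly with a low value. They report only what shows in the picture. A call takes as long as a camera call. They do not tell look-alikes from the thing itself.
- r.cut_out(camera, target): "pixels" (420x560 bool, what is visible of it).
- r.place_of(camera, target): "centre" ([x, y, z] in m, in world coordinates, good to about 4 mm: a listed point, or the origin of a listed thing).
The state is a dict: "time_s": time; "joints": joint angles; "joint_velocities": joint speeds; "effort": joint torques, N m; "tcp_pos": TCP position; "ee_rot": TCP orientation; "wrist_force": force on the tool from outside, world axes, zero at the start; "moment": the same for the moment, N m; "gripper_width": opening from 0.0 (shut) to 1.0 (fully open).
Only numpy, scipy, OpenCV 4.12 (cv2) and the standard library are available. Lean on these libraries where they do the work, as an engineer would, in place of code of your own. Each camera call takes 0.05 s, during which the arm holds its last target. There are 200 camera calls.

## Working session

There is one attempt and no reset: what is moved stays moved. The work goes in short steps, Python scripts to look and compute and a tool call to move; the robot and the scene stay as the last step left them, time stands still between calls to the robot, and variables do not carry over. Pictures are saved under pics/ and viewed, about 12 in all and at most 16, crops included, and the job is handed in when it is done.

Besides the shell and the picture viewer there is one more tool, called after "Call:" as name(argument=value, ...) on one line, values as JSON. carry_out: Moves the arm, as the interface text tells. Its arguments: {"type":"object","properties":{"steps":{"type":"array","items":{"type":"array"}},"gripper":{"type":"number"}},"required":["steps"]}

```bash
ls; mkdir -p pics; python3 - <<'E'
from station import r
import cv2,numpy as np
print(r.sense())
for n in("top","side","wrist"):
    im=r.capture(n); cv2.imwrite(f"pics/{n}0.png",im[:,:,::-1])
    c=r.calibration(n); print(n,c["camera_matrix"],c["D"],np.round(c["world_from_camera"],4))
    if n=="wrist": continue
    for t in("plate","block","pocket","orange_spring","blue_spring","bush","collar","punch"):
        print(n,t,[(np.round(d["centre"],3).tolist(),round(d["confidence"],2)) for d in r.place_of(n,t)])
E
```

```text
pics
{'time_s': 0.0, 'joints': array([-5.70883222e+01,  2.20916195e+01,  3.80661231e-01, -2.94350287e-02,
       -6.84114673e+01, -1.48166010e+01]), 'joint_velocities': array([ 0.05107377,  0.05397599,  0.0148016 ,  0.04095053, -0.16195208,
        0.03370667]), 'effort': array([ 5.49034917e-05, -3.90668643e+01,  1.87406123e+01,  4.21982512e+00,
        1.10319135e-02, -2.17395395e-04]), 'tcp_pos': array([ 0.19395754, -0.59351309,  0.22145543]), 'ee_rot': array([[-9.50601242e-01, -3.10413758e-01, -7.59923567e-04],
       [-3.10414677e-01,  9.50599028e-01,  2.05331990e-03],
       [ 8.50038564e-05,  2.18777988e-03, -9.99997603e-01]]), 'wrist_force': array([ 0.22058147, -0.36789496,  0.16246333]), 'moment': array([ 0.01369927, -0.00910507,  0.0217789 ]), 'gripper_width': 0.9997219310418777}
top [[408.37724426   0.         275.25543777]
 [  0.         408.37724426 212.75354326]
 [  0.           0.           1.        ]] [-0.06501112  0.          0.          0.          0.        ] [[ 1.670e-02  9.906e-01 -1.356e-01  3.657e-01]
 [-9.999e-01  1.650e-02 -2.300e-03 -2.250e-02]
 [-1.000e-04 
[... 1051 characters left out ...]
, -0.166, 0.013], 0.92), ([0.472, -0.174, 0.008], 0.86)]
side orange_spring [([0.626, 0.005, 0.0], 0.66)]
side blue_spring [([0.638, -0.268, 0.0], 0.62), ([0.592, -0.336, 0.006], 0.6)]
side bush [([0.641, 0.139, -0.001], 0.62)]
side collar [([0.624, 0.265, -0.002], 0.9)]
side punch [([0.655, -0.143, -0.001], 0.57)]
wrist [[321.30406488   0.         278.40277176]
 [  0.         321.30406488 215.74583397]
 [  0.           0.           1.        ]] [-0.04859553  0.          0.          0.          0.        ] [[-3.094e-01 -9.218e-01 -2.335e-01  1.308e-01]
 [ 9.509e-01 -2.997e-01 -7.690e-02 -6.137e-01]
 [ 9.000e-04 -2.458e-01  9.693e-01  3.839e-01]
 [ 0.000e+00  0.000e+00  0.000e+00  1.000e+00]]
```

View pics/top0.png

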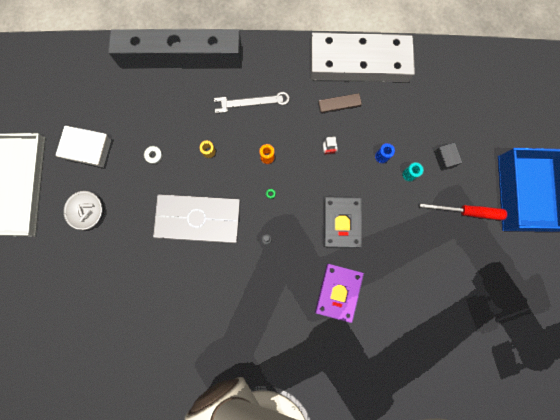

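View pics/side0.png

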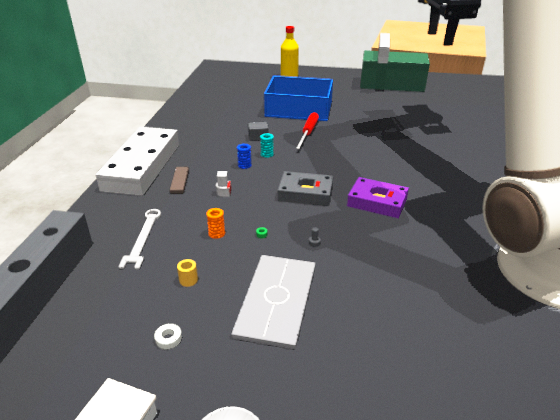

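The top view shows plate (196,218), block (343,222), its purple twin (340,293), orange spring (267,153), blue (387,152), cyan look-alike (415,170), bush (207,148), collar (152,154) and punch (330,145, red side towards right/below). The side view agrees. Next I fit models to the masks.

```bash
cat > h.py <<'E'
import numpy as np,cv2
from scipy.optimize import minimize
from station import r
def circ(R,z,n=40):
    a=np.arange(n)*2*np.pi/n; return np.c_[R*np.cos(a),R*np.sin(a),0*a+z]
def box(a,b,z0,z1): return np.array([[x,y,z] for x in(-a,a) for y in(-b,b) for z in(z0,z1)])
def cyl(R,h): return [np.r_[circ(R,0),circ(R,h)]]
a=np.linspace(-np.pi/2,np.pi/2,20)
sh=np.r_[[[-.015,-.015],[-.015,.015]],np.c_[.015*np.cos(a),.015*np.sin(a)]]
M=dict(plate=[box(.05,.095,0,.012)],block=[box(.055,.04,0,.028)],orange_spring=cyl(.016,.05),blue_spring=cyl(.016,.05),
 bush=cyl(.016,.036),collar=cyl(.02,.014),
 punch=[np.r_[np.c_[sh,0*sh[:,0]],np.c_[sh,0*sh[:,0]+.022]],box(.01,.01,.022,.05)])
def project(P,c):
    w=np.linalg.inv(c["world_from_camera"]); q=(w[:3,:3]@P.T+w[:3,3:]).T*[1,-1,-1]
    return cv2.projectPoints(q,np.zeros(3),np.zeros(3),c["camera_matrix"],np.array(c["D"]))[0][:,0]
def unproject(uv,c,z):
    n=cv2.undistortPoints(np.array(uv,float).reshape(-1,1,2),c["camera_matrix"],np.array(c["D"]))[:,0]
    d=np.c_[n[:,0],-n[:,1],-np.ones(len(n))]@c["world_from_camera"][:3,:3].T; o=c["world_from_camera"][:3,3]
    return o+d*((z-o[2])/d[:,2])[:,None]
S=8
def pose(P,x,y,yaw,z=0):
    c,s=np.cos(yaw),np.sin(yaw); return P@np.array([[c,s,0],[-s,c,0],[0,0,1]])+[x,y,z]
def fit(name,obs,x0,yaw0=None,z=0):
    """obs: list of (mask,calib). Returns x,y,yaw(rad),1-IoU"""
    O=[]
    for m,c in obs:
        ys,xs=np.where(m); u0,v0=xs.min()-12,ys.min()-12; w,h=xs.max()+12-u0,ys.max()+12-v0
        pad=np.pad(m.astype(np.uint8),40); t=pad[v0+40:v0+40+h,u0+40:u0+40+w]
        O.append((cv2.resize(t,None,fx=S,fy=S,interpolation=cv2.INTER_NEAREST)>0,c,u0,v0))
    def f(p):
        e=0
        for t,c,u0,v0 in O:
            im=np.zeros(t.shape,np.uint8)
            for P in M[name]:
                q=(project(pose(P,p[0]/1e3,p[1]/1e3,p[2]/100 if len(p)>2 else 0,z),c)-[u0,v0]+.5)*S
                cv2.fillConvexPoly(im,cv2.convexHull(np.round(q).astype(np.int32)),1)
            im=im>0; e+=1-(im&t).sum()/(im|t).sum()
        return e/len(O)
    p=np.array([x0[0]*1e3,x0[1]*1e3]+([] if yaw0 is None else [yaw0*100]))
    s=minimize(f,p,method="Nelder-Mead",options=dict(initial_simplex=np.vstack([p]+[p+6*e for e in np.eye(len(p))]),xatol=.05,fatol=1e-5))
    return np.r_[s.x[:2]/1e3,s.x[2]/100 if len(p)>2 else 0,s.fun]
def find(cam,name,near,tol=.05):
    """the mask whose footprint lies nearest to `near`"""
    c=r.calibration(cam); best=None
    for d in r.cut_out(cam,name):
        m=d["pixels"]
        if m.sum()<20: continue
        ys,xs=np.where(m); g=unproject([[xs.mean(),ys.mean()]],c,.015)[0]
        e=np.hypot(*(g[:2]-near))
        if e<tol and (best is None or e<best[0]): best=(e,m)
    return None if best is None else (best[1],c)
E
python3 - <<'E'
from h import *
g=dict(plate=(.477,.161),block=(.471,-.172),orange_spring=(.626,.002),blue_spring=(.635,-.268),bush=(.64,.139),collar=(.624,.267),punch=(.654,-.145))
for n in("top","side"): r.capture(n)
for k,x in g.items():
    o={n:find(n,k,x) for n in("top","side")}
    for s in(["top"],["side"],["top","side"]):
        ob=[o[n] for n in s if o[n]]
        if len(ob)<len(s): continue
        if k=="punch":
            print(k,s,*[np.round(fit(k,ob,x,y),3) for y in(0,1.57,3.14,-1.57)]); continue
        print(k,s,np.round(fit(k,ob,x,0. if k in("plate","block") else None),4))
c=r.calibration("wrist");T=np.eye(4);s=r.sense();T[:3,:3]=s["ee_rot"];T[:3,3]=s["tcp_pos"]
print(np.round(np.linalg.inv(T)@c["world_from_camera"],3))
E
```

```text
plate ['top'] [ 0.4772  0.16   -0.0489  0.0263]
plate ['side'] [ 0.4753  0.1582 -0.0449  0.0229]
plate ['top', 'side'] [ 0.476   0.1591 -0.0459  0.0312]
block ['top'] [ 0.4726 -0.172  -0.0269  0.0332]
block ['side'] [ 0.4695 -0.173  -0.0102  0.0415]
block ['top', 'side'] [ 0.4709 -0.1723 -0.0174  0.0543]
orange_spring ['top'] [0.6263 0.0013 0.     0.0727]
orange_spring ['side'] [ 0.6238 -0.0007  0.      0.0586]
orange_spring ['top', 'side'] [6.242e-01 4.000e-04 0.000e+00 1.059e-01]
blue_spring ['top'] [ 0.6311 -0.2685  0.      0.0665]
blue_spring ['side'] [ 0.6296 -0.2685  0.      0.0688]
blue_spring ['top', 'side'] [ 0.6303 -0.2684  0.      0.0756]
bush ['top'] [0.6374 0.1388 0.     0.1353]
bush ['side'] [0.6368 0.1383 0.     0.0518]
bush ['top', 'side'] [0.6368 0.1385 0.     0.095 ]
collar ['top'] [0.624  0.2675 0.     0.2889]
collar ['side'] [0.6236 0.2667 0.     0.2095]
collar ['top', 'side'] [0.6239 0.267  0.     0.2494]
punch ['top'] [ 0.652 -0.144  0.153  0.09 ] [ 0.651 -0.143  1.65   0.099] [ 0.651 -0.144  3.204  0.126] [ 0.651 -0.144 -1.524  0.115]
punch ['side'] [ 0.648 -0.146  0.305  0.143] [ 0.648 -0.145  1.877  0.139] [ 0.647 -0.146  3.419  0.151] [ 0.649 -0.148 -1.272  0.165]
punch ['top', 'side'] [ 0.651 -0.144  0.03   0.175] [ 0.651 -0.144  1.604  0.175] [ 0.648 -0.145  3.229  0.19 ] [ 0.649 -0.145 -1.483  0.204]
[[-0.001  0.969  0.246  0.066]
 [ 1.     0.001 -0.001  0.001]
 [-0.001  0.246 -0.969 -0.161]
 [ 0.     0.     0.     1.   ]]
```

Call:
carry_out(steps=[[[-64.8,55.8,6.2],-69.3],[[-64.8,55.8,6.2],-69.3],[[-64.8,55.8,6.2],-69.3],[[-64.8,55.8,6.2],-69.3],[[-64.8,55.8,6.2],-69.3],[[-64.8,55.8,6.2],-69.3],[[-64.8,55.8,6.2],-69.3],[[-64.8,55.8,6.2],-69.3],[[-64.8,55.8,6.2],-69.3],[[-64.8,55.8,6.2],-69.3],[[-64.8,55.8,6.2],-69.3],[[-64.8,55.8,6.2],-69.3],[[-64.8,55.8,6.2],-69.3],[[-64.8,55.8,6.2],-69.3],[[-64.8,55.8,6.2],-69.3],[[-64.8,55.8,6.2],-69.3],[[-64.8,55.8,6.2],-69.3],[[-64.8,55.8,6.2],-69.3],[[-64.8,55.8,6.2],-69.3],[[-64.8,55.8,6.2],-69.3]])

```text
time_s: 3.75
tcp_pos: [0.6361, 0.1368, 0.1604]
ee_rot: [[-0.046, -0.999, -0.001], [-0.999, 0.046, -0.0], [0.0, 0.001, -1.0]]
wrist_force: [0.3, 0.2, 0.3]
gripper_width: 0.997
```

```bash
cat >> h.py <<'E'
def go(x,y,z,yaw):
    """prints shift (cm, tool axes) and twist (deg) to put the TCP at x,y,z with tool y at yaw (deg)"""
    s=r.sense(); R=s["ee_rot"]; d=R.T@(np.array([x,y,z])-s["tcp_pos"])*100
    a=np.degrees(np.arctan2(R[1,1],R[0,1])); t=(a-yaw+90)%180-90
    print("t",round(s["time_s"],2),"tcp",np.round(s["tcp_pos"],4),"yaw",round(a,2),"tilt",np.round(R[:2,2],4),"F",np.round(s["wrist_force"],1),"w",round(s["gripper_width"],3),"-> shift",np.round(d,2),"twist",round(t,2))
def wfit(name,near,yaw0=None,z=0,tol=.05):
    im=r.capture("wrist"); o=find("wrist",name,near,tol)
    return im,(None if o is None else fit(name,[o],near,yaw0,z))
E
python3 - <<'E'
from h import *
im,f=wfit("bush",(.637,.138)); print(f); cv2.imwrite("pics/w1.png",im[:,:,::-1])
print([(d["centre"],d["confidence"]) for d in r.place_of("wrist","bush")])
go(f[0],f[1],.042-.019+.001,177.4); print(r.sense()["joints"])
E
```

```text
[0.63699726 0.13878572 0.         0.26028258]
[([0.6396, 0.1397, -0.0025], 0.89)]
t 3.9 tcp [0.6363 0.1362 0.1612] yaw 177.31 tilt [0.0003 0.0001] F [-0.   0.3  0.8] w 0.998 -> shift [-0.26 -0.05 13.72] twist -0.09
[ 2.62963263e+01  2.70756353e+01 -5.98549433e-01  4.75202478e-04
 -6.23059139e+01 -2.89890149e+01]
```

View pics/w1.png

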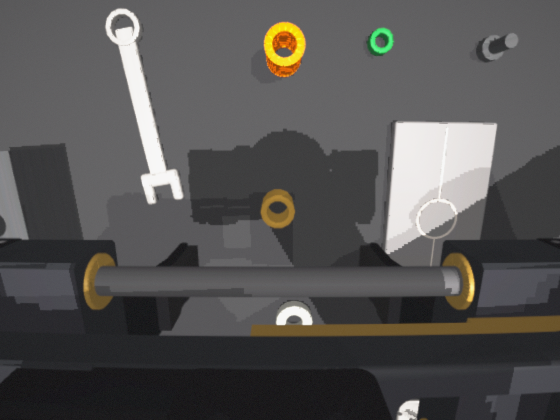

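Bush at px (278,208), clear of wrench (165,185). The fits agree at (0.637, 0.139), so I go down and grasp.

Call:
carry_out(steps=[[[-0.25,0,4],0],[[-0.25,0,8],0],[[-0.25,0,11],0],[[-0.25,0,13.5],0],[[-0.25,0,15.2],0],[[-0.25,0,15.2],0],[[-0.25,0,15.2],0]])

```text
time_s: 4.6
tcp_pos: [0.6369, 0.138, 0.0101]
ee_rot: [[-0.048, -0.999, 0.001], [-0.999, 0.048, 0.0], [-0.0, -0.001, -1.0]]
wrist_force: [0.9, -0.5, 0.4]
gripper_width: 1.0
```

Call:
carry_out(steps=[[[0,0,0],0],[[0,0,0],0],[[0,0,0],0],[[0,0,0],0],[[0,0,0],0],[[0,0,0],0],[[0,0,0],0],[[0,0,0],0]], gripper=-1)

```text
time_s: 5.4
tcp_pos: [0.6368, 0.138, 0.01]
ee_rot: [[-0.047, -0.999, 0.001], [-0.999, 0.047, 0.0], [-0.0, -0.001, -1.0]]
wrist_force: [1.0, -0.1, -0.3]
gripper_width: 0.361
```

```bash
python3 - <<'E'
from h import *
go(.476,.159,.14,177.4)
E
```

```text
t 5.4 tcp [0.6368 0.138  0.01  ] yaw 177.28 tilt [0.0012 0.0001] F [ 1.  -0.1 -0.3] w 0.361 -> shift [ -1.34  16.15 -13.01] twist -0.12
```

Call:
carry_out(steps=[[[0,0,-4],0],[[0,0,-8],0],[[-0.3,4,-11],0],[[-0.6,8.5,-13],0],[[-1,12.5,-13],0],[[-1.3,15.5,-13],0],[[-1.3,16.1,-13],0],[[-1.3,16.1,-13],0],[[-1.3,16.1,-13],0]])

```text
time_s: 6.3
tcp_pos: [0.4775, 0.1589, 0.14]
ee_rot: [[-0.047, -0.999, 0.002], [-0.999, 0.047, 0.0], [-0.0, -0.002, -1.0]]
wrist_force: [0.1, -0.1, -1.5]
gripper_width: 0.362
```

```bash
python3 - <<'E'
from h import *
s=r.sense()
im,f=wfit("plate",(.476,.159),-.046,tol=.2); print(f); c=r.calibration("wrist")
for P,col in((box(.05,.095,.012,.012),(255,0,0)),):
    q=project(pose(P[[0,2,6,4]],*f[:3]),c) if f is not None else project(pose(P[[0,2,6,4]],.476,.159,-.046),c)
    v=im.copy(); cv2.polylines(v,[np.round(q).astype(int)],True,col)
    q=project(pose(circ(.021,.012),*( f[:3] if f is not None else (.476,.159,-.046))),c); cv2.polylines(v,[np.round(q).astype(int)],True,col)
cv2.imwrite("pics/w2.png",v[:,:,::-1]); cv2.imwrite("pics/w2raw.png",im[:,:,::-1])
go(.476,.159,.022,177.4)
E
```

```text
[ 0.47729799  0.16016735 -0.04431083  0.29212421]
t 6.4 tcp [0.4776 0.1587 0.1396] yaw 177.24 tilt [ 0.0014 -0.    ] F [-0.  -0.2 -0.9] w 0.359 -> shift [-0.02  0.17 11.76] twist -0.16
```

View pics/w2.png

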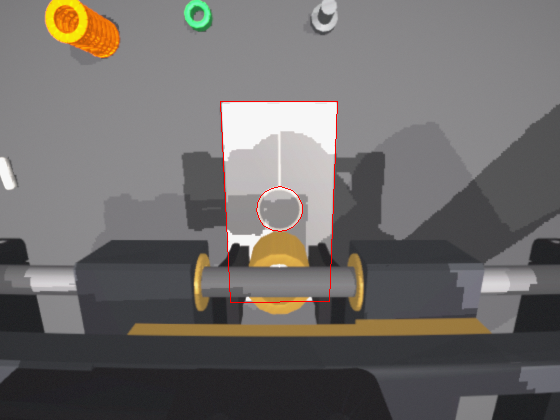

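Call:
carry_out(steps=[[[-0.1,0.05,4],0],[[-0.1,0.05,7.5],0],[[-0.1,0.05,10],0],[[-0.1,0.05,11.2],0],[[-0.1,0.05,11.5],0],[[-0.1,0.05,11.7],0],[[-0.1,0.05,11.7],0],[[-0.1,0.05,11.7],0]])

```text
time_s: 7.2
tcp_pos: [0.478, 0.1601, 0.0234]
ee_rot: [[-0.048, -0.999, 0.003], [-0.999, 0.048, 0.001], [-0.001, -0.003, -1.0]]
wrist_force: [0.3, 0.5, -0.3]
gripper_width: 0.363
```

Call:
carry_out(steps=[[[0,0,0],0],[[0,0,0],0],[[0,0,0],0],[[0,0,0],0],[[0,0,0],0],[[0,0,0],0]], gripper=0.7)

```text
time_s: 7.8
tcp_pos: [0.478, 0.1601, 0.0234]
ee_rot: [[-0.048, -0.999, 0.003], [-0.999, 0.048, 0.001], [-0.001, -0.003, -1.0]]
wrist_force: [0.8, 0.2, 0.8]
gripper_width: 0.8
```

Call:
carry_out(steps=[[[0,0,-3],0],[[0,0,-7],0],[[0,0,-11.5],0],[[0,0,-11.5],0],[[0,0,-11.5],0]])

```text
time_s: 8.3
tcp_pos: [0.4779, 0.1603, 0.1395]
ee_rot: [[-0.048, -0.999, 0.005], [-0.999, 0.049, 0.003], [-0.003, -0.005, -1.0]]
wrist_force: [-0.4, -0.2, -0.8]
gripper_width: 0.846
```

```bash
python3 - <<'E'
from h import *
im,f=wfit("bush",(.477,.16),z=.012); print("bush",f)
im,p=wfit("plate",(.477,.16),-.046,tol=.2); print("plate",p)
cv2.imwrite("pics/w3.png",im[:,:,::-1])
go(.6255,.001,.16,177.4)
E
```

```text
bush [0.47713088 0.16043934 0.         0.21585425]
plate None
t 8.5 tcp [0.4768 0.1594 0.137 ] yaw 177.22 tilt [ 0.0003 -0.0007] F [ 0.5 -0.1 -0. ] w 0.849 -> shift [ 15.11 -15.62  -2.29] twist -0.18
```

Call:
carry_out(steps=[[[15.1,-15.6,-2.3],0],[[15.1,-15.6,-2.3],0],[[15.1,-15.6,-2.3],0],[[15.1,-15.6,-2.3],0],[[15.1,-15.6,-2.3],0],[[15.1,-15.6,-2.3],0],[[15.1,-15.6,-2.3],0],[[15.1,-15.6,-2.3],0],[[15.1,-15.6,-2.3],0],[[15.1,-15.6,-2.3],0]])

```text
time_s: 9.5
tcp_pos: [0.6249, 0.002, 0.1603]
ee_rot: [[-0.047, -0.999, 0.0], [-0.999, 0.047, -0.001], [0.001, -0.0, -1.0]]
wrist_force: [-0.1, -0.3, 0.1]
gripper_width: 0.853
```

```bash
python3 - <<'E'
from h import *
im,f=wfit("orange_spring",(.6255,.001)); print(f); cv2.imwrite("pics/w4.png",im[:,:,::-1])
go(f[0],f[1],.022,177.4)
E
```

```text
[0.62557572 0.0018726  0.         0.12509127]
t 9.6 tcp [0.6251 0.0017 0.1604] yaw 177.29 tilt [ 0.0006 -0.0006] F [0.1 0.1 0.4] w 0.855 -> shift [-0.02 -0.04 13.84] twist -0.11
```

Call:
carry_out(steps=[[[0,0,4],0],[[0,0,8],0],[[0,0,11],0],[[0,0,13.2],0],[[0,0,14.4],0],[[0,0,14.4],0],[[0,0,14.4],0]])

```text
time_s: 10.3
tcp_pos: [0.626, 0.0019, 0.0174]
ee_rot: [[-0.047, -0.999, 0.002], [-0.999, 0.047, -0.001], [0.0, -0.002, -1.0]]
wrist_force: [0.7, -0.4, 0.1]
gripper_width: 0.849
```

Call:
carry_out(steps=[[[0,0,0],0],[[0,0,0],0],[[0,0,0],0],[[0,0,0],0],[[0,0,0],0],[[0,0,0],0],[[0,0,0],0]], gripper=-1)

```text
time_s: 11.0
tcp_pos: [0.6259, 0.0018, 0.0174]
ee_rot: [[-0.047, -0.999, 0.002], [-0.999, 0.047, -0.001], [0.001, -0.002, -1.0]]
wrist_force: [0.7, 0.0, 0.9]
gripper_width: 0.361
```

```bash
python3 - <<'E'
from h import *
u=np.array([np.sin(.044),np.cos(.044)]); B=np.array([.4772,.1603])
print(B+.052*u,B-.052*u)
go(*(B+.052*u),.15,177.46)
E
```

```text
[0.47948726 0.21224967] [0.47491274 0.10835033]
t 11.0 tcp [0.6259 0.0018 0.0174] yaw 177.32 tilt [ 0.002  -0.0007] F [0.7 0.  0.9] w 0.361 -> shift [-20.33  15.58 -13.3 ] twist -0.14
```

Call:
carry_out(steps=[[[0,0,-4],0],[[0,0,-8],0],[[-3,2,-11],0],[[-6,4.5,-13.3],0],[[-9.5,7.3,-13.3],0],[[-13,10,-13.3],0],[[-16.5,12.7,-13.3],0],[[-19,14.6,-13.3],0],[[-20.3,15.6,-13.3],0],[[-20.3,15.6,-13.3],0],[[-20.3,15.6,-13.3],0],[[-20.3,15.6,-13.3],0]])

```text
time_s: 12.2
tcp_pos: [0.4796, 0.2113, 0.1499]
ee_rot: [[-0.048, -0.999, 0.002], [-0.999, 0.048, -0.001], [0.001, -0.002, -1.0]]
wrist_force: [0.1, 0.5, -0.7]
gripper_width: 0.364
```

```bash
python3 - <<'E'
from h import *
im,f=wfit("bush",(.477,.16),z=.012); print("bush",f); 
_,p=wfit("plate",(.477,.16),-.046,tol=.2); print("plate",p)
cv2.imwrite("pics/w5.png",im[:,:,::-1])
go(.4795,.2122,.0305,177.46)
E
```

```text
bush [0.47803691 0.16181562 0.         0.33896547]
plate [ 0.477       0.16       -0.046       0.78084997]
t 12.4 tcp [0.4797 0.2113 0.1498] yaw 177.24 tilt [ 0.0018 -0.0009] F [ 0.8 -0.6 -1.3] w 0.362 -> shift [-0.1   0.04 11.93] twist -0.22
```

View pics/w5.png

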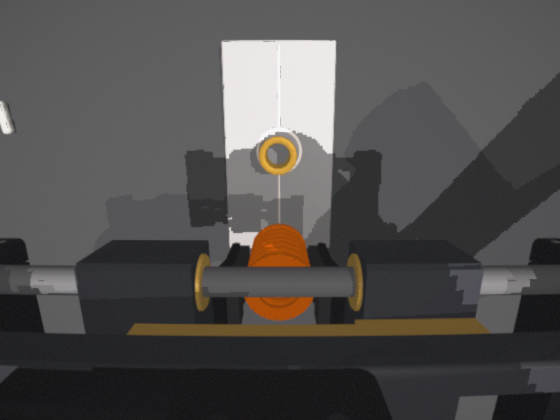

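Call:
carry_out(steps=[[[-0.1,0,4],0],[[-0.1,0,7.5],0],[[-0.1,0,10],0],[[-0.1,0,11.4],0],[[-0.1,0,11.8],0],[[-0.1,0,12.0],0],[[-0.1,0,12.0],0],[[-0.1,0,12.0],0]])

```text
time_s: 13.2
tcp_pos: [0.4806, 0.2126, 0.0308]
ee_rot: [[-0.048, -0.999, 0.003], [-0.999, 0.048, 0.0], [-0.001, -0.003, -1.0]]
wrist_force: [0.4, 0.0, 0.3]
gripper_width: 0.359
```

Call:
carry_out(steps=[[[0,0,0],0],[[0,0,0],0],[[0,0,0],0],[[0,0,0],0],[[0,0,0],0]], gripper=0.5)

```text
time_s: 13.7
tcp_pos: [0.4806, 0.2126, 0.0309]
ee_rot: [[-0.048, -0.999, 0.004], [-0.999, 0.048, 0.001], [-0.001, -0.004, -1.0]]
wrist_force: [-0.6, 1.0, -1.3]
gripper_width: 0.707
```

Call:
carry_out(steps=[[[0,0,-3],0],[[0,0,-7],0],[[0,0,-11.5],0],[[0,0,-13],0],[[0,0,-13],0]])

```text
time_s: 14.2
tcp_pos: [0.4816, 0.2136, 0.164]
ee_rot: [[-0.048, -0.999, 0.009], [-0.999, 0.048, 0.005], [-0.005, -0.009, -1.0]]
wrist_force: [0.4, -0.1, 0.3]
gripper_width: 0.747
```

```bash
python3 - <<'E'
from h import *
im,f=wfit("orange_spring",(.4795,.212),z=.012); print("orange",f); 
go(.6305,-.2685,.16,177.4)
E
```

```text
orange [0.47861759 0.21090668 0.         0.15010481]
t 14.3 tcp [0.4796 0.2123 0.1604] yaw 177.22 tilt [0.0027 0.0006] F [-0.5 -0.2 -0.2] w 0.752 -> shift [ 47.29 -17.41   0.06] twist -0.18
```

Call:
carry_out(steps=[[[47.3,-17.4,0],0],[[47.3,-17.4,0],0],[[47.3,-17.4,0],0],[[47.3,-17.4,0],0],[[47.3,-17.4,0],0],[[47.3,-17.4,0],0],[[47.3,-17.4,0],0],[[47.3,-17.4,0],0],[[47.3,-17.4,0],0],[[47.3,-17.4,0],0],[[47.3,-17.4,0],0],[[47.3,-17.4,0],0],[[47.3,-17.4,0],0],[[47.3,-17.4,0],0],[[47.3,-17.4,0],0]])

```text
time_s: 15.8
tcp_pos: [0.6304, -0.2671, 0.1608]
ee_rot: [[-0.047, -0.999, 0.003], [-0.999, 0.047, 0.001], [-0.001, -0.003, -1.0]]
wrist_force: [0.5, -0.2, 0.3]
gripper_width: 0.748
```

```bash
python3 - <<'E'
from h import *
im,f=wfit("blue_spring",(.6305,-.2685),tol=.04); print(f); cv2.imwrite("pics/w6.png",im[:,:,::-1])
go(f[0],f[1],.016,177.4)
E
```

```text
[ 0.63217377 -0.26810783  0.          0.12176147]
t 15.9 tcp [ 0.6306 -0.2674  0.161 ] yaw 177.31 tilt [0.0032 0.0006] F [ 0.3 -0.6 -0.6] w 0.751 -> shift [ 0.07 -0.12 14.5 ] twist -0.09
```

View pics/w6.png

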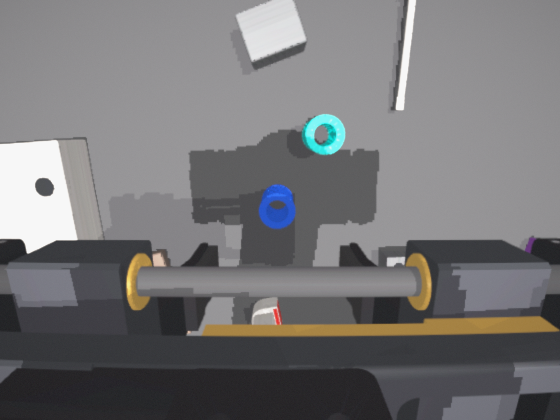

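Blue spring at px (277,207), cyan one clear at (324,133). Grasping.

Call:
carry_out(steps=[[[0.1,-0.1,4],0],[[0.1,-0.1,8],0],[[0.1,-0.1,11],0],[[0.1,-0.1,13.2],0],[[0.1,-0.1,14.5],0],[[0.1,-0.1,14.5],0],[[0.1,-0.1,14.5],0]])

```text
time_s: 16.6
tcp_pos: [0.6329, -0.2685, 0.0171]
ee_rot: [[-0.046, -0.999, 0.005], [-0.999, 0.046, -0.0], [-0.0, -0.005, -1.0]]
wrist_force: [-0.1, -0.5, 0.4]
gripper_width: 0.748
```

Call:
carry_out(steps=[[[0,0,0],0],[[0,0,0],0],[[0,0,0],0],[[0,0,0],0],[[0,0,0],0],[[0,0,0],0],[[0,0,0],0]], gripper=-1)

```text
time_s: 17.3
tcp_pos: [0.6328, -0.2685, 0.0174]
ee_rot: [[-0.046, -0.999, 0.005], [-0.999, 0.046, -0.0], [0.0, -0.005, -1.0]]
wrist_force: [0.5, 1.4, 2.0]
gripper_width: 0.36
```

```bash
python3 - <<'E'
from h import *
go(.4749,.1083,.15,177.46)
E
```

```text
t 17.3 tcp [ 0.6328 -0.2685  0.0174] yaw 177.36 tilt [ 0.0047 -0.0003] F [0.5 1.4 2. ] w 0.36 -> shift [-36.91  17.45 -13.35] twist -0.1
```

Call:
carry_out(steps=[[[0,0,-4],0],[[0,0,-8],0],[[-2,1,-11.5],0],[[-5,2.5,-13.3],0],[[-9,4.5,-13.3],0],[[-13,6.5,-13.3],0],[[-17,8.5,-13.3],0],[[-21,10.5,-13.3],0],[[-25,12.5,-13.3],0],[[-29,14.2,-13.3],0],[[-33,15.8,-13.3],0],[[-36,17,-13.3],0],[[-36.9,17.4,-13.3],0],[[-36.9,17.4,-13.3],0],[[-36.9,17.4,-13.3],0],[[-36.9,17.4,-13.3],0]])

```text
time_s: 18.9
tcp_pos: [0.4756, 0.1071, 0.1494]
ee_rot: [[-0.048, -0.999, 0.004], [-0.999, 0.048, -0.001], [0.0, -0.004, -1.0]]
wrist_force: [0.8, 0.2, -0.4]
gripper_width: 0.359
```

```bash
python3 - <<'E'
from h import *
go(.4749,.1083,.030,177.46)
E
```

```text
t 18.9 tcp [0.4756 0.1071 0.1494] yaw 177.26 tilt [ 0.0044 -0.0006] F [ 0.8  0.2 -0.4] w 0.359 -> shift [-0.12  0.13 11.94] twist -0.2
```

Call:
carry_out(steps=[[[-0.1,0.1,4],0],[[-0.1,0.1,7.5],0],[[-0.1,0.1,10],0],[[-0.1,0.1,11.4],0],[[-0.1,0.1,11.8],0],[[-0.1,0.1,12.0],0],[[-0.1,0.1,12.0],0],[[-0.1,0.1,12.0],0]])

```text
time_s: 19.7
tcp_pos: [0.4763, 0.1083, 0.0303]
ee_rot: [[-0.048, -0.999, 0.007], [-0.999, 0.048, 0.001], [-0.001, -0.007, -1.0]]
wrist_force: [0.2, -0.1, 0.1]
gripper_width: 0.36
```

Call:
carry_out(steps=[[[0,0,0],0],[[0,0,0],0],[[0,0,0],0],[[0,0,0],0],[[0,0,0],0]], gripper=0.5)

```text
time_s: 20.2
tcp_pos: [0.4763, 0.1084, 0.0303]
ee_rot: [[-0.048, -0.999, 0.007], [-0.999, 0.048, 0.001], [-0.001, -0.007, -1.0]]
wrist_force: [-0.1, 0.6, -0.2]
gripper_width: 0.707
```

Call:
carry_out(steps=[[[0,0,-3],0],[[0,0,-7],0],[[0,0,-11.5],0],[[0,0,-15],0],[[0,0,-15],0],[[0,0,-15],0]])

```text
time_s: 20.8
tcp_pos: [0.4752, 0.1085, 0.181]
ee_rot: [[-0.048, -0.999, 0.009], [-0.999, 0.048, 0.002], [-0.003, -0.008, -1.0]]
wrist_force: [0.0, 0.1, -0.3]
gripper_width: 0.749
```

```bash
python3 - <<'E'
from h import *
im=r.capture("wrist"); cv2.imwrite("pics/w7.png",im[:,:,::-1])
for k,y in(("orange_spring",.212),("bush",.1603),("blue_spring",.1083)):
    o=find("wrist",k,(.477,y),.045); print(k,None if o is None else fit(k,[o],(.477,y),z=.012))
go(.624,.267,.16,177.4)
E
```

```text
orange_spring [0.47935573 0.21038558 0.         0.33473106]
bush [0.47677557 0.15897882 0.         0.22337216]
blue_spring [0.47526423 0.10711503 0.         0.12364819]
t 21.0 tcp [0.4744 0.1079 0.1789] yaw 177.24 tilt [ 0.0042 -0.0005] F [ 0.7  0.3 -0.2] w 0.75 -> shift [-16.62 -14.16   1.94] twist -0.16
```

View pics/w7.png

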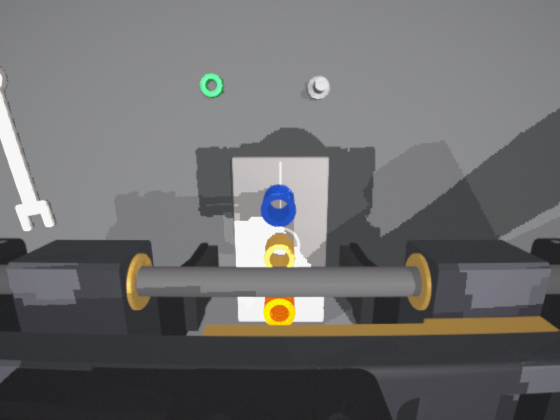

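Call:
carry_out(steps=[[[-16.6,-14.2,2],0],[[-16.6,-14.2,2],0],[[-16.6,-14.2,2],0],[[-16.6,-14.2,2],0],[[-16.6,-14.2,2],0],[[-16.6,-14.2,2],0],[[-16.6,-14.2,2],0],[[-16.6,-14.2,2],0],[[-16.6,-14.2,2],0],[[-16.6,-14.2,2],0]], gripper=0.8)

```text
time_s: 22.0
tcp_pos: [0.6241, 0.2662, 0.1602]
ee_rot: [[-0.049, -0.999, 0.005], [-0.999, 0.049, -0.0], [-0.0, -0.005, -1.0]]
wrist_force: [0.6, -0.0, -1.0]
gripper_width: 0.899
```

```bash
python3 - <<'E'
from h import *
im,f=wfit("collar",(.624,.267)); print(f)
o=find("wrist","collar",(.624,.267))
if o is not None:
    m,c=o; m=cv2.morphologyEx(m.astype(np.uint8),cv2.MORPH_CLOSE,np.ones((3,3))); cs,_=cv2.findContours(m,0,2); k=max(cs,key=cv2.contourArea); b=np.zeros_like(m); cv2.drawContours(b,[k],-1,1,-1)
    f=fit("collar",[(b>0,c)],(.624,.267)); print(f)
go(f[0],f[1],.004,177.4)
E
```

```text
[0.62558318 0.26949387 0.         0.22389442]
[0.62553146 0.26945673 0.         0.06846749]
t 22.15 tcp [0.6243 0.2665 0.16  ] yaw 177.22 tilt [ 0.0048 -0.0001] F [ 0.4  0.1 -0.1] w 0.899 -> shift [-0.29 -0.04 15.6 ] twist -0.18
```

Call:
carry_out(steps=[[[-0.25,0,4],0],[[-0.25,0,8],0],[[-0.25,0,11],0],[[-0.25,0,13.5],0],[[-0.25,0,15],0],[[-0.25,0,15.5],0],[[-0.25,0,15.6],0],[[-0.25,0,15.6],0]])

```text
time_s: 22.95
tcp_pos: [0.626, 0.2695, 0.0054]
ee_rot: [[-0.048, -0.999, 0.007], [-0.999, 0.048, 0.001], [-0.001, -0.007, -1.0]]
wrist_force: [1.0, 0.4, -0.9]
gripper_width: 0.899
```

```bash
python3 - <<'E'
from h import *
go(.6255,.269,.004,177.4)
E
```

```text
t 22.95 tcp [0.626  0.2695 0.0054] yaw 177.24 tilt [0.0069 0.0011] F [ 1.   0.4 -0.9] w 0.899 -> shift [0.06 0.05 0.14] twist -0.16
```

Call:
carry_out(steps=[[[0,0,0.1],0],[[0,0,0.1],0],[[0,0,0.1],0],[[0,0,0.1],0],[[0,0,0.1],0],[[0,0,0.1],0],[[0,0,0.1],0]], gripper=-1)

```text
time_s: 23.65
tcp_pos: [0.626, 0.2695, 0.0044]
ee_rot: [[-0.048, -0.999, 0.007], [-0.999, 0.048, 0.001], [-0.001, -0.007, -1.0]]
wrist_force: [-0.2, -0.6, -0.0]
gripper_width: 0.445
```

```bash
python3 - <<'E'
from h import *
go(.479,.2112,.18,177.46)
E
```

```text
t 23.65 tcp [0.626  0.2695 0.0044] yaw 177.24 tilt [0.0068 0.001 ] F [-0.2 -0.6 -0. ] w 0.445 -> shift [  6.51  14.28 -17.67] twist -0.22
```

Call:
carry_out(steps=[[[0,0,-4],0],[[0,0,-8],0],[[0,0,-12],0],[[1,2,-16],0],[[2.5,5.5,-17.7],0],[[4.4,9.5,-17.7],0],[[6,13,-17.7],0],[[6.5,14.3,-17.7],0],[[6.5,14.3,-17.7],0],[[6.5,14.3,-17.7],0],[[6.5,14.3,-17.7],0]])

```text
time_s: 24.75
tcp_pos: [0.4797, 0.2118, 0.1803]
ee_rot: [[-0.048, -0.999, 0.007], [-0.999, 0.048, 0.001], [-0.002, -0.007, -1.0]]
wrist_force: [0.6, 0.1, -0.7]
gripper_width: 0.445
```

```bash
python3 - <<'E'
from h import *
im=r.capture("wrist"); si=r.capture("side")
s=r.sense(); c=r.calibration("wrist"); print(s["tcp_pos"])
for cam in("wrist","side"):
  o=find(cam,"collar",(.479,.211),.4)
  if o:
    m=o[0]; cs,_=cv2.findContours(m.astype(np.uint8),0,2); b=np.zeros(m.shape,np.uint8); cv2.drawContours(b,[max(cs,key=cv2.contourArea)],-1,1,-1)
    print(cam,fit("collar",[(b>0,o[1])],s["tcp_pos"],z=s["tcp_pos"][2]-.0044))
for k,y in(("orange_spring",.211),):
    o=find("side",k,(.479,y),.07)
    if o: print(fit(k,[o],(.479,y),z=.012))
v=np.hstack([im[120:420,130:430],si[200:420,150:450][:220].repeat(1,0) if 0 else cv2.resize(si[180:400,180:400],(300,300))])
cv2.imwrite("pics/w8.png",v[:,:,::-1])
go(.479,.2115,.066,177.46)
E
```

```text
[0.4795566  0.21167008 0.17993948]
wrist [0.47954783 0.21217886 0.         0.38188296]
side [0.4795566  0.21167008 0.         1.        ]
[0.4791119  0.21128318 0.         0.03755163]
t 25.0 tcp [0.4792 0.2114 0.1799] yaw 177.22 tilt [0.0063 0.0006] F [ 0.5 -0.2 -0.4] w 0.441 -> shift [ 0.    0.09 11.39] twist -0.24
```

View pics/w8.png

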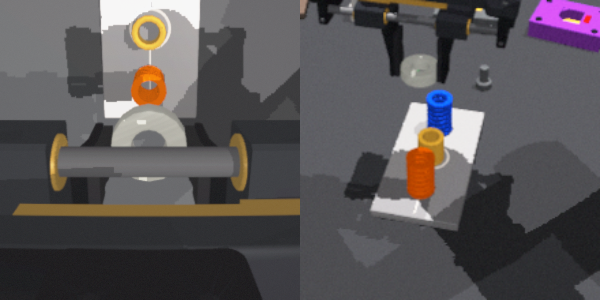

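Call:
carry_out(steps=[[[0,0.1,3.5],0],[[0,0.1,7],0],[[0,0.1,9.5],0],[[0,0.1,10.7],0],[[0,0.1,11.2],0],[[0,0.1,11.4],0],[[0,0.1,11.4],0],[[0,0.1,11.4],0]])

```text
time_s: 25.8
tcp_pos: [0.4797, 0.2122, 0.067]
ee_rot: [[-0.048, -0.999, 0.009], [-0.999, 0.048, 0.002], [-0.003, -0.008, -1.0]]
wrist_force: [-0.2, 0.7, 0.8]
gripper_width: 0.442
```

```bash
python3 - <<'E'
from h import *
go(.4791,.2113,.0664,177.46)
im=r.capture("side"); cv2.imwrite("pics/s9.png",cv2.resize(im[180:400,180:400],(600,600),interpolation=2)[:,:,::-1])
E
```

```text
t 25.8 tcp [0.4797 0.2122 0.067 ] yaw 177.23 tilt [0.0086 0.0024] F [-0.2  0.7  0.8] w 0.442 -> shift [0.09 0.06 0.06] twist -0.23
```

View pics/s9.png

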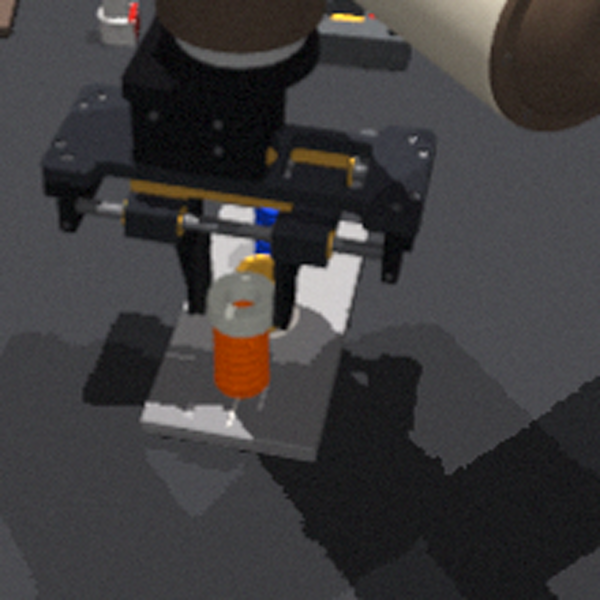

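Collar sits level right above the spring (crop columns 241 and 242). Releasing.

Call:
carry_out(steps=[[[0.05,0,0.05],0],[[0.05,0,0.05],0],[[0.05,0,0.05],0]])

```text
time_s: 26.15
tcp_pos: [0.4797, 0.2117, 0.0667]
ee_rot: [[-0.048, -0.999, 0.009], [-0.999, 0.048, 0.003], [-0.003, -0.009, -1.0]]
wrist_force: [-0.3, -0.3, -1.2]
gripper_width: 0.441
```

Call:
carry_out(steps=[[[0,0,0],0],[[0,0,0],0],[[0,0,0],0],[[0,0,0],0],[[0,0,0],0],[[0,0,0],0]], gripper=0.6)

```text
time_s: 26.75
tcp_pos: [0.4797, 0.2117, 0.0667]
ee_rot: [[-0.048, -0.999, 0.009], [-0.999, 0.048, 0.003], [-0.003, -0.009, -1.0]]
wrist_force: [-0.3, -0.7, 0.6]
gripper_width: 0.789
```

Call:
carry_out(steps=[[[0,0,-1],0],[[0,0,-3],0],[[0,0,-6],0],[[0,0,-9.5],0],[[0,0,-9.5],0]])

```text
time_s: 27.25
tcp_pos: [0.4818, 0.2133, 0.1676]
ee_rot: [[-0.047, -0.999, 0.019], [-0.999, 0.047, 0.009], [-0.01, -0.018, -1.0]]
wrist_force: [1.0, -0.5, -0.2]
gripper_width: 0.799
```

```bash
python3 - <<'E'
from h import *
def fill(m):
    cs,_=cv2.findContours(m.astype(np.uint8),0,2); b=np.zeros(m.shape,np.uint8); cv2.drawContours(b,[max(cs,key=cv2.contourArea)],-1,1,-1); return b>0
im=r.capture("wrist"); r.capture("side")
for cam in("wrist","side"):
    for k,z in(("collar",.062),("orange_spring",.012)):
        o=find(cam,k,(.479,.211),.15)
        if o: print(cam,k,fit(k,[(fill(o[0]),o[1])],(.479,.211),z=z))
go(.651,-.144,.17,177.4)
E
```

```text
wrist collar [0.47610995 0.20851689 0.         0.09742897]
wrist orange_spring [0.47488235 0.20039257 0.         0.7334342 ]
side collar [0.47737402 0.2090196  0.         0.09378999]
side orange_spring [0.47864562 0.21513071 0.         0.37584998]
t 27.55 tcp [0.4783 0.211  0.1607] yaw 177.22 tilt [0.0069 0.0012] F [ 0.4  0.9 -0.3] w 0.799 -> shift [ 34.62 -18.98  -0.86] twist -0.18
```

Call:
carry_out(steps=[[[34.6,-19,-0.8],0],[[34.6,-19,-0.8],0],[[34.6,-19,-0.8],0],[[34.6,-19,-0.8],0],[[34.6,-19,-0.8],0],[[34.6,-19,-0.8],0],[[34.6,-19,-0.8],0],[[34.6,-19,-0.8],0],[[34.6,-19,-0.8],0],[[34.6,-19,-0.8],0],[[34.6,-19,-0.8],0],[[34.6,-19,-0.8],0],[[34.6,-19,-0.8],0],[[34.6,-19,-0.8],0]])

```text
time_s: 28.95
tcp_pos: [0.6511, -0.1428, 0.1698]
ee_rot: [[-0.047, -0.999, 0.007], [-0.999, 0.047, 0.001], [-0.002, -0.007, -1.0]]
wrist_force: [0.3, -0.8, -0.1]
gripper_width: 0.801
```

```bash
python3 - <<'E'
from h import *
def fill(m):
    cs,_=cv2.findContours(m.astype(np.uint8),0,2); b=np.zeros(m.shape,np.uint8); cv2.drawContours(b,[max(cs,key=cv2.contourArea)],-1,1,-1); return b>0
t=r.capture("top"); si=r.capture("side")
for k,z,x in(("collar",.062,(.478,.21)),("orange_spring",.012,(.479,.211)),("bush",.012,(.477,.16)),("blue_spring",.012,(.475,.108))):
    for cam in("top","side"):
        o=find(cam,k,x,.06)
        if o: print(cam,k,np.round(fit(k,[(fill(o[0]),o[1])],x,z=z),4))
im=r.capture("wrist"); o=find("wrist","punch",(.651,-.144))
for y in(0,1.57,3.14,-1.57): print(np.round(fit("punch",[o],(.651,-.144),y),4))
p=project(np.array([[.651,-.144,.03]]),o[1])[0].astype(int); print(p)
a=cv2.resize(im[p[1]-60:p[1]+60,p[0]-60:p[0]+60],(400,400),interpolation=2); b=cv2.resize(si[200:320,180:300],(400,400),interpolation=2)
cv2.imwrite("pics/w10.png",np.hstack([a,b])[:,:,::-1])
go(.651,-.144,.17,177.4)
E
```

```text
top collar [0.4795 0.212  0.     0.0684]
side collar [0.4775 0.2084 0.     0.1111]
top orange_spring [0.4813 0.2038 0.     0.8958]
side orange_spring [0.478  0.2134 0.     0.3765]
side bush [0.4732 0.1551 0.     0.6923]
side blue_spring [0.4751 0.104  0.     0.1257]
[ 0.6506 -0.1425  0.1347  0.0371]
[ 0.6503 -0.1423  1.7403  0.1175]
[ 0.6492 -0.1426  3.4143  0.1347]
[ 0.6502 -0.1427 -1.4407  0.0839]
[279 204]
t 29.55 tcp [ 0.6512 -0.1439  0.1694] yaw 177.21 tilt [0.0068 0.0012] F [ 1.   0.1 -0.4] w 0.802 -> shift [ 0.01  0.01 -0.06] twist -0.19
```

View pics/w10.png

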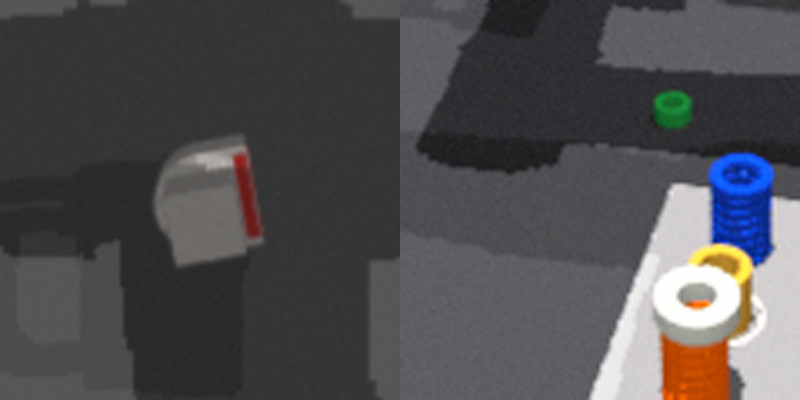

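Wrist view: punch with red flat towards -x (robot), yaw +7.7°; the collar sits centred on the orange spring. Grasping the punch by its grip.

Call:
carry_out(steps=[[[-0.06,0.15,4],-5],[[-0.06,0.15,8],-10.5],[[-0.06,0.15,11],-10.5],[[-0.06,0.15,13],-10.5],[[-0.06,0.15,14],-10.5],[[-0.06,0.15,14.2],-10.5],[[-0.06,0.15,14.2],-10.5]])

```text
time_s: 30.25
tcp_pos: [0.6513, -0.1432, 0.0281]
ee_rot: [[0.134, -0.991, 0.008], [-0.991, -0.134, 0.001], [0.0, -0.008, -1.0]]
wrist_force: [-0.4, 0.8, -0.0]
gripper_width: 0.796
```

Call:
carry_out(steps=[[[0,0,0],0],[[0,0,0],0],[[0,0,0],0],[[0,0,0],0],[[0,0,0],0],[[0,0,0],0],[[0,0,0],0],[[0,0,0],0],[[0,0,0],0]], gripper=-1)

```text
time_s: 31.15
tcp_pos: [0.6512, -0.1432, 0.028]
ee_rot: [[0.134, -0.991, 0.008], [-0.991, -0.134, 0.001], [0.0, -0.008, -1.0]]
wrist_force: [-0.4, 0.0, 0.5]
gripper_width: 0.225
```

```bash
python3 - <<'E'
from h import *
go(.471,-.172,.16,187.7-7.7-1.2)
E
```

```text
t 31.15 tcp [ 0.6512 -0.1432  0.028 ] yaw -172.27 tilt [0.0076 0.0009] F [-0.4  0.   0.5] w 0.225 -> shift [  0.43  18.14 -13.34] twist 8.93
```

Gripped (19.6 mm). Moving above the block.

Call:
carry_out(steps=[[[0,0,-4],0],[[0,0,-8],0],[[0,2,-12],2],[[0,6,-13.3],4],[[0.2,10,-13.3],6],[[0.3,14,-13.3],8],[[0.4,17,-13.3],8.9],[[0.4,18.1,-13.3],8.9],[[0.4,18.1,-13.3],8.9],[[0.4,18.1,-13.3],8.9],[[0.4,18.1,-13.3],8.9]])

```text
time_s: 32.25
tcp_pos: [0.4729, -0.1715, 0.1595]
ee_rot: [[-0.02, -1.0, 0.008], [-1.0, 0.02, 0.001], [-0.001, -0.008, -1.0]]
wrist_force: [0.5, -0.7, -1.9]
gripper_width: 0.23
```

```bash
python3 - <<'E'
from h import *
im=r.capture("wrist"); c=r.calibration("wrist"); v=im.copy()
o=find("wrist","block",(.471,-.172),.06)
print("pocket",[(np.round(d["centre"],4),d["confidence"]) for d in r.place_of("wrist","pocket")])
if o: 
    f=fit("block",[o],(.471,-.172),-.02); print(f)
    q=project(pose(box(.055,.04,.028,.028)[[0,2,6,4]],*f[:3]),c); cv2.polylines(v,[np.round(q).astype(int)],True,(0,255,0))
    k=.0175;pk=np.array([[-k,-k,.028],[-k,k,.028],[k-.01,k,.028],[k,k-.01,.028],[k,-k+.01,.028],[k-.01,-k,.028]])
    q=project(pose(pk,*f[:3]),c); cv2.polylines(v,[np.round(q).astype(int)],True,(0,255,0))
cv2.imwrite("pics/w11.png",cv2.resize(v[20:320,130:430],(600,600),interpolation=2)[:,:,::-1])
go(.471,-.172,.16,178.9)
E
```

```text
pocket [(array([ 0.4736, -0.1684,  0.0093]), 0.82), (array([ 0.3164, -0.1663,  0.0096]), 0.66)]
[ 0.47179664 -0.17122089 -0.00726084  0.14399841]
t 32.4 tcp [ 0.4722 -0.1714  0.1593] yaw 178.86 tilt [0.0073 0.0008] F [-0.6  0.4 -1.7] w 0.227 -> shift [ 0.06  0.12 -0.08] twist -0.04
```

View pics/w11.png

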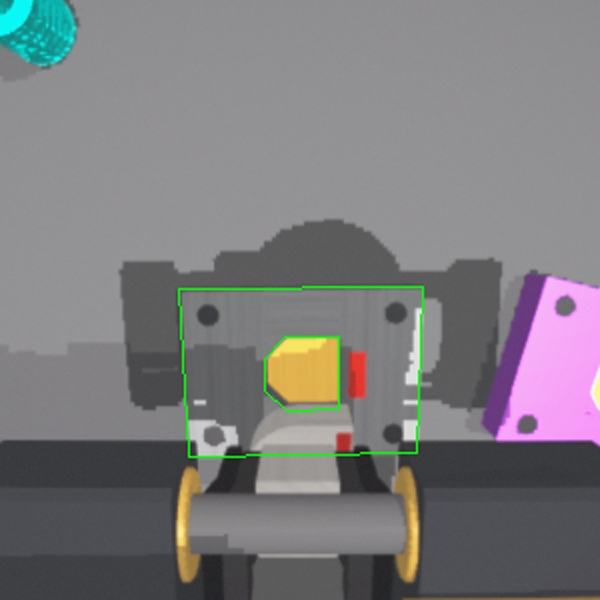

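Block fit overlays the outline and pocket well, at (0.4718, -0.1712). Now partway down, then check.

Call:
carry_out(steps=[[[0,0.17,3.5],0],[[0,0.17,6.5],0],[[0,0.17,8.5],0],[[0,0.17,9],0],[[0,0.17,9],0],[[0,0.17,9],0]])

```text
time_s: 33.0
tcp_pos: [0.4724, -0.1714, 0.0702]
ee_rot: [[-0.019, -1.0, 0.009], [-1.0, 0.019, 0.0], [-0.001, -0.009, -1.0]]
wrist_force: [0.1, -0.0, -2.1]
gripper_width: 0.228
```

```bash
python3 - <<'E'
from h import *
im=r.capture("side"); im2=r.capture("wrist"); c=r.calibration("side")
p=project(np.array([[.472,-.172,.035]]),c)[0].astype(int)
c2=r.calibration("wrist"); q=project(np.array([[.472,-.172,.035]]),c2)[0].astype(int)
a=cv2.resize(im[p[1]-50:p[1]+50,p[0]-50:p[0]+50],(400,400),interpolation=2); b=cv2.resize(im2[q[1]-60:q[1]+60,q[0]-60:q[0]+60],(400,400),interpolation=2)
cv2.imwrite("pics/w12.png",np.hstack([a,b])[:,:,::-1])
go(.4718,-.1715,.037,178.9)
E
```

```text
t 33.1 tcp [ 0.4723 -0.1714  0.0705] yaw 178.87 tilt [0.0102 0.0006] F [-0.5 -0.4 -1.9] w 0.226 -> shift [0.01 0.09 3.35] twist -0.03
```

View pics/w12.png

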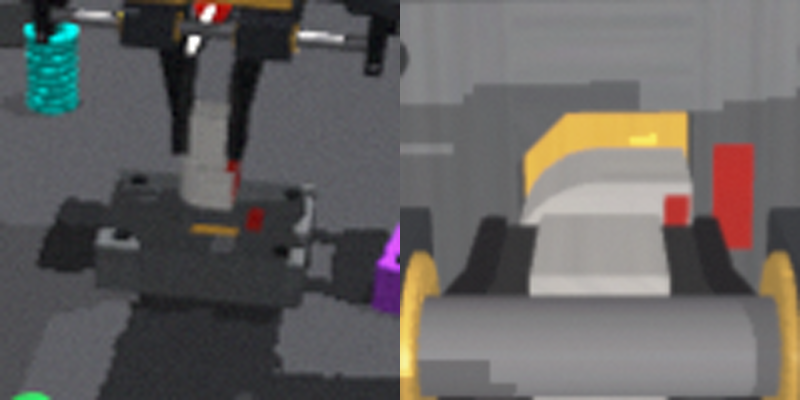

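Punch and pocket centres both at crop column ~606 in the wrist view and red faces red. Inserting slowly.

Call:
carry_out(steps=[[[0,0.1,0.8],0],[[0,0.1,1.4],0],[[0,0.1,1.7],0],[[0,0.1,1.9],0],[[0,0.1,2.1],0],[[0,0.1,2.1],0]])

```text
time_s: 33.7
tcp_pos: [0.4714, -0.1714, 0.0492]
ee_rot: [[-0.02, -1.0, 0.01], [-1.0, 0.02, 0.001], [-0.001, -0.01, -1.0]]
wrist_force: [-0.4, 0.7, -0.6]
gripper_width: 0.226
```

Call:
carry_out(steps=[[[0,0.05,0.4],0],[[0,0.05,0.8],0],[[0,0.05,1.1],0],[[0,0.05,1.1],0],[[0,0.05,1.1],0]])

```text
time_s: 34.2
tcp_pos: [0.471, -0.1713, 0.038]
ee_rot: [[-0.02, -1.0, 0.01], [-1.0, 0.02, 0.001], [-0.001, -0.01, -1.0]]
wrist_force: [-0.5, -0.7, -1.8]
gripper_width: 0.229
```

In freely, at its home height (0.038 = 0.028 + 0.010). Release and retreat.

Call:
carry_out(steps=[[[0,0,0],0],[[0,0,0],0],[[0,0,0],0],[[0,0,0],0],[[0,0,0],0],[[0,0,0],0]], gripper=0.4)

```text
time_s: 34.8
tcp_pos: [0.4711, -0.1713, 0.0381]
ee_rot: [[-0.02, -1.0, 0.01], [-1.0, 0.02, 0.001], [-0.001, -0.01, -1.0]]
wrist_force: [-0.8, -0.3, 0.2]
gripper_width: 0.657
```

Call:
carry_out(steps=[[[0,0,-2],0],[[0,0,-5],0],[[0,0,-9],0],[[0,0,-13],0],[[4,-4,-16],0],[[8,-8,-18],0],[[12,-12,-18],0],[[14,-16,-18],0],[[14,-20,-18],0],[[14,-20,-18],0],[[14,-20,-18],0]])

```text
time_s: 35.9
tcp_pos: [0.6676, -0.3157, 0.2171]
ee_rot: [[-0.02, -1.0, 0.007], [-1.0, 0.02, 0.002], [-0.002, -0.007, -1.0]]
wrist_force: [-0.5, -0.3, -0.3]
gripper_width: 0.702
```

```bash
python3 - <<'E'
from h import *
def fill(m):
    cs,_=cv2.findContours(m.astype(np.uint8),0,2); b=np.zeros(m.shape,np.uint8); cv2.drawContours(b,[max(cs,key=cv2.contourArea)],-1,1,-1); return b>0
t=r.capture("top"); s=r.capture("side")
for k,z,x in(("collar",.062,(.478,.21)),("blue_spring",.012,(.475,.108)),("punch",.01,(.472,-.172))):
    for cam in("top","side"):
        o=find(cam,k,x,.06)
        if o: print(cam,k,np.round(fit(k,[(fill(o[0]),o[1])],x,None if k!="punch" else -.02,z=z),4))
R=lambda i,y,x:cv2.resize(i[y-50:y+50,x-50:x+50],(300,300),interpolation=2)
v=np.vstack([np.hstack([R(t,218,196),R(t,222,343)]),np.hstack([R(s,275,265),R(s,185,306)])])
cv2.imwrite("pics/f1.png",v[:,:,::-1]); go(.47,-.17,.2,178.9)
E
```

```text
top collar [0.4662 0.1768 0.     0.8701]
side collar [0.4785 0.2078 0.     0.131 ]
top blue_spring [0.4762 0.1071 0.     0.0759]
side blue_spring [0.4742 0.105  0.     0.1486]
side punch [ 0.4699 -0.1866 -0.015   0.3056]
t 36.3 tcp [ 0.666  -0.3152  0.221 ] yaw 178.88 tilt [0.0107 0.0004] F [ 0.6  0.8 -1. ] w 0.697 -> shift [-14.13  19.9    1.89] twist -0.02
```

View pics/f1.png

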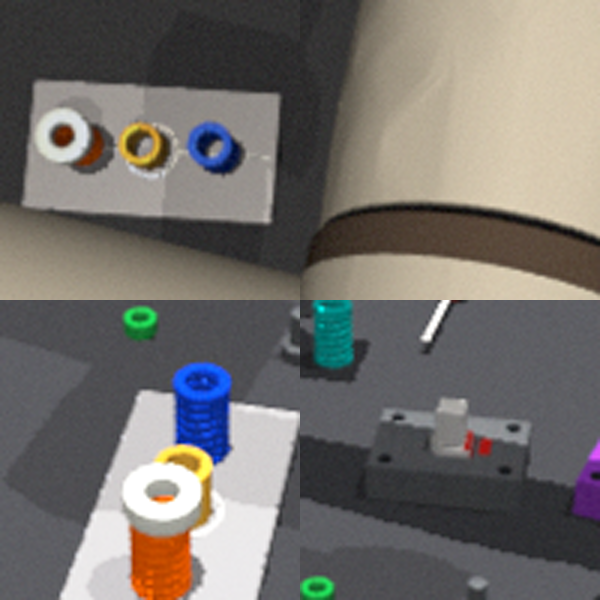

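Side view: punch stands in the pocket with shank just proud and red facing red; the row of three and the collar look right. One close look for the collar's centring.

Call:
carry_out(steps=[[[-59,20,-1],0],[[-59,20,-1],0],[[-59,20,-1],0],[[-59,20,-1],0],[[-59,20,-1],0],[[-59,20,-1],0],[[-59,20,-1],0],[[-59,20,-1],0],[[-59,20,-1],0],[[-59,20,-1],0],[[-59,20,-1],0],[[-59,20,-1],0],[[-59,20,-1],0],[[-59,20,-1],0],[[-59,20,-1],0],[[-59,20,-1],0],[[-59,20,-1],0],[[-59,20,-1],0],[[-59,20,-1],0],[[-59,20,-1],0]])

```text
time_s: 38.3
tcp_pos: [0.4777, 0.2782, 0.2292]
ee_rot: [[-0.02, -1.0, 0.011], [-1.0, 0.02, 0.0], [-0.001, -0.011, -1.0]]
wrist_force: [1.1, 0.5, -0.7]
gripper_width: 0.701
```

```bash
python3 - <<'E'
from h import *
def fill(m):
    cs,_=cv2.findContours(m.astype(np.uint8),0,2); b=np.zeros(m.shape,np.uint8); cv2.drawContours(b,[max(cs,key=cv2.contourArea)],-1,1,-1); return b>0
im=r.capture("wrist"); c=r.calibration("wrist"); go(.48,.28,.23,178.9); v=im.copy()
for k,z,x in(("collar",.062,(.479,.211)),("bush",.012,(.477,.16)),("blue_spring",.012,(.475,.108)),("plate",0,(.477,.16))):
    o=find("wrist",k,x,.045)
    if o: print(k,np.round(fit(k,[(fill(o[0]),o[1])],x,-.045 if k=="plate" else None,z=z),4))
p=project(np.array([[.479,.211,.07]]),c)[0].astype(int); print(p)
y0,x0=max(p[1]-120,0),p[0]-100
cv2.imwrite("pics/f2.png",cv2.resize(im[y0:y0+200,x0:x0+200],(600,600),interpolation=2)[:,:,::-1])
t=r.capture("top"); o=find("top","punch",(.472,-.172),.06)
if o: print("punch",fit("punch",[o],(.472,-.172),-.02,z=.01))
print("block",fit("block",[find("top","block",(.472,-.172),.06)],(.472,-.172),-.02))
E
```

```text
t 38.35 tcp [0.4776 0.2784 0.2292] yaw 178.85 tilt [0.0108 0.0004] F [-0.5  0.2 -0.5] w 0.698 -> shift [-0.17 -0.23 -0.08] twist -0.05
collar [0.4794 0.2123 0.     0.065 ]
bush [0.4783 0.1632 0.     0.0414]
blue_spring [0.4765 0.1098 0.     0.0426]
plate [ 0.4775  0.1673 -0.041   0.0437]
[277 132]
punch [ 0.47133087 -0.17221887  0.01985039  0.06884773]
block [ 0.47240823 -0.17210586 -0.03409494  0.15798464]
```

View pics/f2.png

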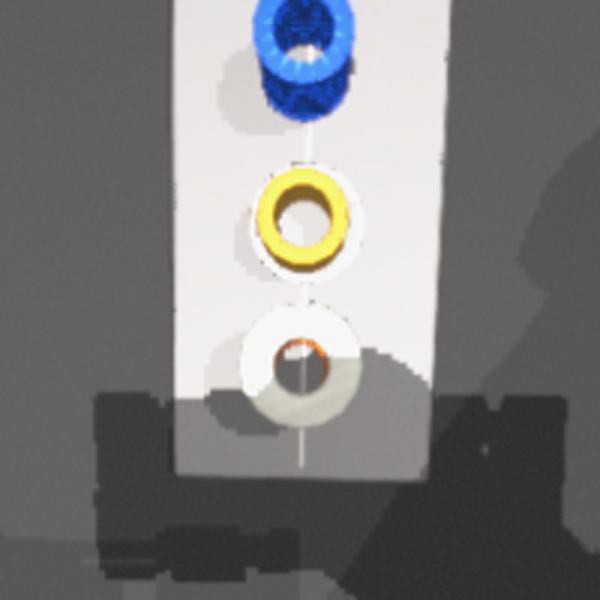

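```bash
python3 -c "
from station import r
print(r.finish_job())"
```

```text
the job is handed in; nothing more can be done
None
```

The die kit is set out as asked and handed in at about 38.5 s, with the gripper empty and clear of everything. I placed the pieces in your order: bush, orange spring, blue spring, collar, punch.

**Last checks**
- **Row:** All three stand upright on the centre line. The bush is about 1 mm off the ring's centre.
- **Gaps:** Right after placing, centre spacings measured about 51.5 mm (orange–bush) and 51.9 mm (bush–blue), giving gaps of about 19.5 and 20 mm. The last close view gave about 17 and 21.5 mm. In that view the collar hid the orange spring, so I used its position instead, and the network's plate fit was also about 7 mm off. I trust the earlier figures more.
- **Collar:** It lies flat on the orange spring. The top camera and the last wrist fit put it within about 1 mm of the spring's centre. The side camera put it 2–3 mm off, but it was off by about as much on the blue spring.
- **Punch:** It went into the pocket without resistance and was released at its home height. The side picture shows the shank just proud, with red facing red. The top-camera fit puts its centre within about 1 mm of the block's. The yaw fits from that view disagreed by about 3°, which is about the noise at that resolution.

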